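Seat a framed filter in the corner of its jig

ROBOT

A 7-joint arm with a two-finger parallel gripper is mounted at the origin on a cart in front of the work surface, level with it; the furniture and walls round the work are solid. World frame = base frame: x ahead of the robot, y to its left, z up, the work surface at z = 0. Lengths are in m, angles in rad, forces in N, time in s.
With the tool pointing down it reaches from about 0.425 to 0.925 m from the base axis. Payload 6.8 kg.
Tool frame: the origin (TCP) lies at the very end of the fingers, on their centre line; the grasp point (between the pads) lies 19 mm behind it; z points along the fingers, y is the direction in which the jaws open and shut (so a half turn about z gives the same grasp; the last joint's range is limited). The gripper opens to 85 mm and grips with 20 to 120 N. Pads are 22 mm wide; open, the fingers measure 114 mm over their backs; the gripper's body (76 mm by 85 mm) begins 54 mm behind the grasp point. The pads swing forward as they close: fully open they stand 13 mm farther back than shut.
Start: joints at [1.085, 0.477, 0.022, 1.555, -0.011, 1.109, -0.083], TCP at [0.249, -0.627, 0.231] pointing down, gripper open.
Joint ranges: [-2.96, 2.96], [-0.34, 2.1], [-1.41, 1.46], [0.24, 2.44], [-1.37, 4.51], [0.17, 1.92], [-2.96, 2.96]. Speed limits (rad/s): [2.39, 2.39, 3.14, 3.14, 3.14, 3.14, 3.14].

INTERFACE

Orientations are given as a rotation vector (axis times angle).
In Python, from bench import monitor, viewer, job gives the robot as it stands. The module is installed in compiled form; this text tells all that it offers.
- The arm moves only by the tool drive_tool, never from a script. Its argument "commands" is a list of rows, each an object with "linear": the shift along the tool's x, y, z in m, a list of three; "dr": the turn, a rotation vector about the tool's x, y, z in degrees, a list of three; "jaw": the closure, from 0 (fully open) to 1 (shut). A call has 1 to 8 rows; each row shifts and turns the pose as measured when the row begins, along the tool's axes as they then stand; what a row does not reach is not made up. A row lasts 1/8 s, in which the tool goes at most 62.5 mm and 10.7 degrees, less where a joint would pass 70% of its speed; a pose out of reach is approached as far as the arm can. A call is refused whole if a number of a shift passes 0.0625 or a number of a turn 10.7, either way. A call with a gripper value outside its range is refused whole. The fingers move at their own pace and stop on an object; "force" is the grip in N (left out, the last holds). Time passes only in rows, so rows that do not move let the fingers close. It gives the time, the measured TCP pose, the force and the opening at its end, in the units of the state.
- monitor.get_obs(): the state, without advancing time (a new reading comes with each control period).
- viewer.grab_frame(name): name is "scene" or "top" or "wrist"; returns the picture (480x640x3 uint8, red, green, blue); there is no depth.
- viewer.calibration(name): a dict with "K" (3x3 intrinsics, pixels), "R" (3x3) and "t" (3): a world point X has camera coordinates R X + t. Camera axes: x right, y down, z forward; pixel columns grow to the right and rows downward; lengths in m; the calibration is good to about 2 mm. A picture is of the moment at which its call begins: read the wrist's pose just before it. calibration takes no time and is no camera call; for the wrist camera it gives the pose at the moment of the call.
- job.hand_in(): hands the job in, once; it reports no verdict.
The state is a dict: "clock": time; "joints": joint angles; "qvel": joint speeds; "tau": joint torques, N m; "tcp_pos": TCP position; "orientation": TCP orientation; "contact_force": force on the tool from outside, world axes, zero at the start; "moment": the same for the moment, N m; "grip_width": finger opening in m.
Only numpy, scipy, OpenCV 4.12 (cv2) and the standard library are available. Lean on these libraries where they do the work, as an engineer would, in place of code of your own. Each camera call takes 0.05 s, during which the arm holds its last target.

TASK

Without picking it up, push the small black-framed green filter across the jig with your fingertips until one long side is flush against the dark rail along the jig's far side, before any of it passes the yellow line. Then push it along the rail, keeping it against the rail, into the corner pocket at the far left until it is fully home, flush with both the rail and the end stop, and take your hand away. Leave the bottles and the stack of slides beside the jig alone.

Things in the scene. Friction and masses are not known exactly. Their poses are not given: they have to be found in the camera images.
- jig: aluminium jig fixed to the desk: plate 155x280 mm, 8 mm thick. Origin on its underside; the plate spans x -85..70, y -140..140 mm. +x points away from the robot to the rail, +y along the rail to the pocket (leftwards), z up; yaw within 17 degrees. Dark steel rail, 12 mm tall above the plate, its face at x = 55 mm, from y -132 mm to the end stop
- stop_corner (a point): inner corner of the pocket, on the plate's top where the faces of rail and end stop meet (jig x 55, y 125 mm). The end stop, 12 mm tall, runs from here to jig x = 0. A seated filter's centre lies 18 mm from the rail's face and 25 mm from the stop's. Axes as the jig's
- lip (a point): foot of the face of a lip 10 mm tall and 12 mm thick that closes the pocket opposite the rail, 41 mm from the rail's face (jig x 14, y 112 mm). Straight from jig y 99 to 125 mm, with a mouth flared away from the rail at y 84 to 101 mm; the pocket is open towards -y. A seated filter sticks 9 mm out of the flared mouth
- line (a point): middle of the yellow line painted across the plate, at jig y = 55 mm; the line runs along the jig's x and can be slid over
- filter: loose optical filter in a black plastic frame with green glass on top, 36 mm (its x) by 50 mm (its y) by 16 mm tall, about 80 g, lying flat on the jig's plate well to the right of the yellow line, its long side turned up to 26 degrees from the rail. Origin: centre of its underside
- amber: amber glass bottle with a white cap, 41 mm diameter, 82 mm tall; loose beside the jig, to be left alone. Origin: centre of its underside
- blue_dye: small blue dropper bottle, 24 mm diameter, 69 mm tall; loose beside the jig, to be left alone. Origin: centre of its underside
- red_dye: small red dropper bottle, 24 mm diameter, 69 mm tall; loose beside the jig, to be left alone. Origin: centre of its underside
- slides: banded stack of glass slides, 29x78x21 mm, lying flat; loose beside the jig, to be left alone. Origin: centre of its underside

How it is judged:
By the outcome, as a careful person would: the job done as asked, in the order asked, and still so for the second after the job is handed in, with the robot touching nothing.
It also fails if it takes over 48 s, if anything falls off the work surface, if the arm or the gripper's body presses on something with over 40 N, if the wrist force passes 120 N, or if a joint passes its speed limit or range.

## Working session

There is one attempt and no reset: what is moved stays moved. The work goes in short steps, Python scripts to look and compute and a tool call to move; the robot and the scene stay as the last step left them, time stands still between calls to the robot, and variables do not carry over. Pictures are saved under pics/ and viewed, and the job is handed in when it is done.

Besides the shell and the picture viewer there is one more tool, called after "Emit:" as name(argument=value, ...) on one line, values as JSON. drive_tool: Moves the arm, as the interface text tells. Its arguments: {"type":"object","properties":{"commands":{"type":"array"},"force":{"type":"number"}},"required":["commands"]}

```bash
mkdir -p pics; ls; python3 - <<'E'
from bench import monitor, viewer
import cv2
o=monitor.get_obs(); print({k:(o[k] if not hasattr(o[k],'round') else o[k]) for k in o})
for n in ["scene","top"]:
    im=viewer.grab_frame(n); cv2.imwrite(f"pics/{n}0.png",im[:,:,::-1])
    c=viewer.calibration(n); print(n,c)
E
```

```text
pics
{'clock': 0.0, 'joints': array([ 1.08490925,  0.4778061 ,  0.0223441 ,  1.55649284, -0.01150259,
        1.10926885, -0.08310044]), 'qvel': array([-0.00027279, -0.0004194 , -0.0004471 ,  0.00123633, -0.00064658,
       -0.00079898, -0.00080098]), 'tau': array([-9.32926099e-06, -5.96441674e+01,  1.60841670e+00, -2.81189561e+01,
        1.27169615e-02,  9.37143923e-03,  2.29093740e-05]), 'tcp_pos': array([ 0.24874327, -0.62684534,  0.23030429]), 'orientation': array([-3.08395573e+00, -5.89593229e-01,  7.55158444e-04]), 'contact_force': array([-0.32435036, -0.03705157,  0.27319099]), 'moment': array([ 0.0065228 , -0.05000105, -0.01440107]), 'grip_width': 0.08525968710158174}
scene {'K': array([[590.50992417,   0.        , 308.7386678 ],
       [  0.        , 590.50992417, 236.76769819],
       [  0.        ,   0.        ,   1.        ]]), 'R': array([[-0.66235489, -0.74915541,  0.00722269],
       [-0.5021165 ,  0.43674276, -0.74641462],
       [ 0.55602609, -0.498018  , -0.665442  ]]), 't': array([0.30444325, 0.3085451 , 1.02856633])}
top {'K': array([[526.32553555,   0.        , 313.7430615 ],
       [  0.        , 526.32553555, 234.73371332],
       [  0.        ,   0.        ,   1.        ]]), 'R': array([[ 0.02788542, -0.99925919,  0.02652316],
       [-0.99708984, -0.02968864, -0.07021712],
       [ 0.07095253, -0.02448794, -0.99717906]]), 't': array([-0.09297992,  0.53937313,  1.54742777])}
```

View pics/scene0.png

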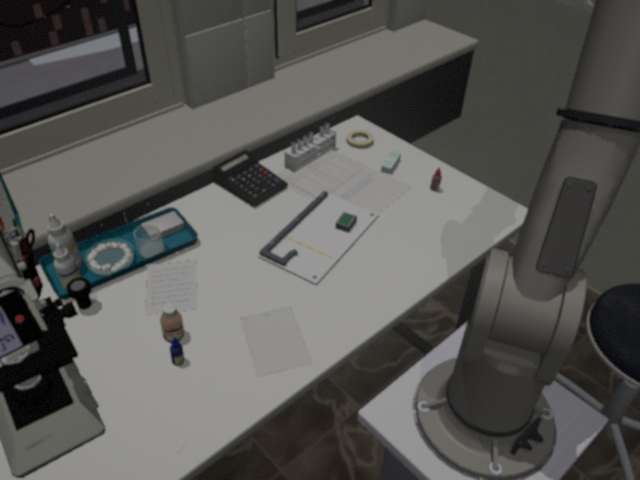

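View pics/top0.png

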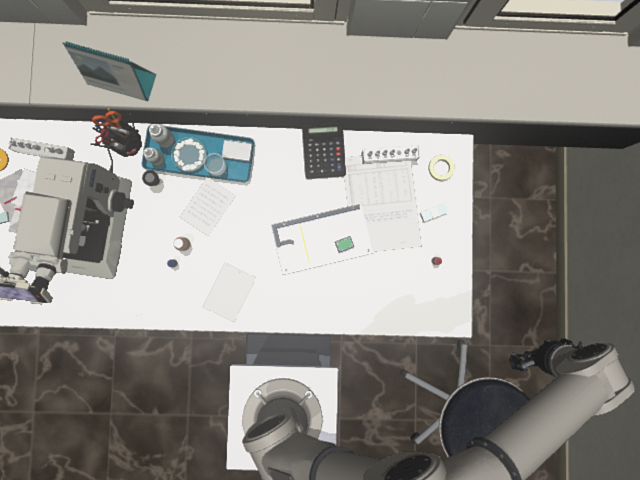

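The top view shows the jig around (320,240): rail on the far side, pocket at (283,238), yellow line at (304,243) and filter at (344,244). The red bottle is at (437,262) and the slides at (433,213); amber (181,243) and blue (172,264) are off to the left.

```bash
cat > h.py <<'E'
import numpy as np, cv2
from scipy.spatial.transform import Rotation as Ro
from bench import monitor, viewer
def ray(c,uv,z):
    uv=np.atleast_2d(np.asarray(uv,float)); d=np.c_[uv,np.ones(len(uv))]@np.linalg.inv(c["K"]).T@c["R"]
    o=-c["R"].T@c["t"]; s=(z-o[2])/d[:,2]; return o+d*s[:,None]
def proj(c,X):
    p=np.atleast_2d(X)@c["R"].T+c["t"]; p=p@c["K"].T; return p[:,:2]/p[:,2:]
def snap(n,f):
    c=viewer.calibration(n); im=viewer.grab_frame(n)[:,:,::-1].copy(); cv2.imwrite("pics/"+f+".png",im)
    np.savez("pics/"+f+".npz",**{k:c[k] for k in("K","R","t")}); return im,c
def load(f): return cv2.imread("pics/"+f+".png"),dict(np.load("pics/"+f+".npz"))
def st():
    o=monitor.get_obs(); R=Ro.from_rotvec(o["orientation"]); print("t",round(o["clock"],2),"tcp",o["tcp_pos"].round(4),"F",o["contact_force"].round(1),"w",round(o["grip_width"],4)); print(R.as_matrix().round(3)); return o,R.as_matrix()
E
python3 - <<'E'
from h import *
o,R=st()
c=viewer.calibration("top")
for n,p,z in [("filt",(344,244),.024),("far left",(272,222),.008),("near left",(283,273),.008),("near right",(369,254),.008),("farright",(358,206),.02),("line",(304,243),.008),("red",(437,262),.03),("slides",(433,213),.02),("amber",(181,243),.08)]: print(n,ray(c,p,z)[0].round(3))
c=viewer.calibration("wrist"); print(-c["R"].T@c["t"]-o["tcp_pos"], c["R"]@R, c["K"])
E
```

```text
t 0.1 tcp [ 0.2488 -0.6269  0.2304] F [ 0.1  0.6 -0.8] w 0.0852
[[ 0.929  0.369 -0.001]
 [ 0.369 -0.929  0.002]
 [-0.    -0.002 -1.   ]]
filt [ 0.517 -0.168  0.024]
far left [0.577 0.049 0.008]
near left [0.426 0.011 0.008]
near right [ 0.49  -0.245  0.008]
farright [ 0.632 -0.208  0.02 ]
line [ 0.517 -0.049  0.008]
red [ 0.471 -0.445  0.03 ]
slides [ 0.618 -0.434  0.02 ]
amber [0.503 0.301 0.08 ]
[0.06844081 0.02736013 0.14322567] [[ 9.26007563e-04  9.99999559e-01  1.57284442e-04]
 [-9.57743092e-01  9.32116466e-04 -2.87623542e-01]
 [-2.87623562e-01  1.15703488e-04  9.57743532e-01]] [[365.96420635   0.         322.16073784]
 [  0.         365.96420635 240.52376221]
 [  0.           0.           1.        ]]
```

Emit:
drive_tool(commands=[{"linear": [0.044, -0.039, 0], "dr": [0, 0, 0], "jaw": 0}, {"linear": [0.044, -0.039, 0], "dr": [0, 0, 0], "jaw": 0}, {"linear": [0.044, -0.039, 0], "dr": [0, 0, 0], "jaw": 0}, {"linear": [0.044, -0.039, 0], "dr": [0, 0, 0], "jaw": 0}, {"linear": [0.044, -0.039, 0], "dr": [0, 0, 0], "jaw": 0}, {"linear": [0.044, -0.039, 0], "dr": [0, 0, 0], "jaw": 0}, {"linear": [0.044, -0.039, 0], "dr": [0, 0, 0], "jaw": 0}, {"linear": [0.044, -0.039, 0], "dr": [0, 0, 0], "jaw": 0}])

```text
clock: 1.1
tcp_pos: [0.4635, -0.1987, 0.2273]
orientation: [-3.086, -0.574, 0.007]
contact_force: [0.1, 0.4, 0.1]
grip_width: 0.0854
```

Emit:
drive_tool(commands=[{"linear": [0.032, -0.024, 0.016], "dr": [0, 0, 3], "jaw": 0.5}, {"linear": [0.032, -0.024, 0.016], "dr": [0, 0, 3], "jaw": 0.5}, {"linear": [0.032, -0.024, 0.016], "dr": [0, 0, 2], "jaw": 0.5}, {"linear": [0, 0, 0], "dr": [0, 0, 0], "jaw": 0.5}])

```text
clock: 1.6
tcp_pos: [0.5352, -0.0912, 0.1776]
orientation: [-3.117, -0.364, 0.006]
contact_force: [0.3, -0.6, 0.8]
grip_width: 0.0425
```

```bash
python3 - <<'E'
from h import *
o,R=st(); im,c=snap("wrist","w1")
E
```

```text
t 1.6 tcp [ 0.5352 -0.0912  0.1776] F [ 0.3 -0.6  0.8] w 0.0425
[[ 0.973  0.231 -0.004]
 [ 0.231 -0.973  0.003]
 [-0.003 -0.004 -1.   ]]
```

View pics/w1.png

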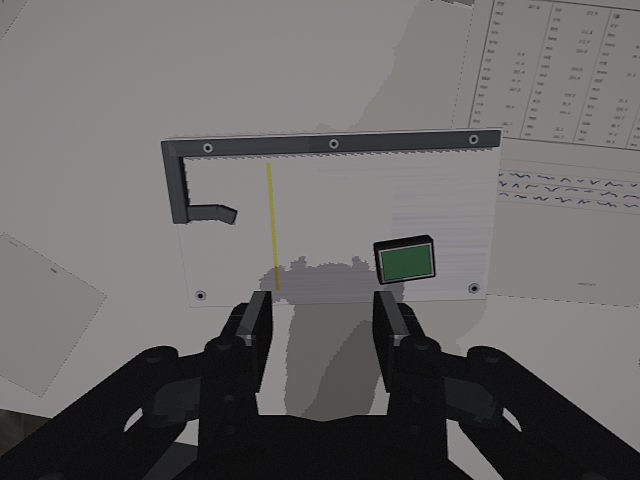

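Wrist view: rail spans (163,145) to (500,137), stop is at (178,190), lip at (210,213). The yellow line runs from (269,165) to (277,288), and the filter is near (405,260), slightly rotated.

```bash
cat > meas.py <<'E'
from h import *
def lt(im,x0,x1): pass
def jig(im,c):
    g=im.max(2).astype(int)
    pts=[]
    for u in list(range(215,325,3))+list(range(345,460,3)):
        # rail dark region start near row ~ scan down from dark to bright
        v=145
        while v<175 and g[v,u]<105: v+=1
        pts.append((u,v-.5))
    return pts
def filt(im,c,roi=None):
    hsv=cv2.cvtColor(im,cv2.COLOR_BGR2HSV)
    m=cv2.inRange(hsv,(45,80,30),(90,255,255))
    cs,_=cv2.findContours(m,cv2.RETR_EXTERNAL,cv2.CHAIN_APPROX_NONE)
    k=max(cs,key=cv2.contourArea); return m,k
def rectw(c,k,z):
    P=ray(c,k.reshape(-1,2),z)[:,:2]; r=cv2.minAreaRect((P*1000).astype(np.float32))
    (cx,cy),(w,h),a=r; 
    B=cv2.boxPoints(r); 
    e=[B[1]-B[0],B[2]-B[1]]; L=max(e,key=np.linalg.norm); 
    if L[1]<0:L=-L
    yaw=np.degrees(np.arctan2(-L[0],L[1])) # y axis dir
    return np.array([cx,cy])/1000,sorted((w,h)),yaw
E
python3 - <<'E'
from meas import *
im,c=load("w1")
print(im[140:170,270].max(1), im[140:170,420].max(1)); print(im[190,165:200].max(1)); print(im[260,365:445].tolist()[::3])
m,k=filt(im,c); print(rectw(c,k,.024))
cv2.imwrite("pics/w1z.png",cv2.resize(im[120:310,150:510],None,fx=2.2,fy=2.2,interpolation=cv2.INTER_CUBIC))
E
```

```text
[ 62  63  64  64  64  64  64  63  62  62  61  64  67  45  77 114 119 107
 130 143 142 142 145 137 137 137 137 133 143 133] [ 55  55  57  53  55  52  54  57  42  51  97  88 120 146 143 141 139 142
 142 142 141 141 142 142 141 142 140 139 138 139]
[141 147 132  61  59  60  61  62  63  64  61  60  61  63  63  62  60  49
  28  22  23  13  52  84 109 148 143 142 141 141 142 142 142 142 142]
[[109, 104, 107], [140, 139, 143], [139, 139, 141], [129, 129, 132], [20, 17, 16], [113, 108, 108], [50, 76, 40], [51, 73, 42], [51, 73, 43], [51, 74, 43], [52, 74, 42], [53, 74, 44], [52, 74, 43], [51, 74, 42], [53, 74, 43], [52, 74, 44], [51, 73, 43], [49, 72, 41], [52, 73, 43], [53, 74, 44], [51, 73, 42], [53, 78, 45], [118, 112, 113], [55, 54, 54], [140, 138, 140], [139, 137, 140], [139, 137, 139]]
(array([ 0.51673779, -0.16851672]), [26.11652946472168, 40.22224044799805], np.float32(22.76347))
```

View pics/w1z.png

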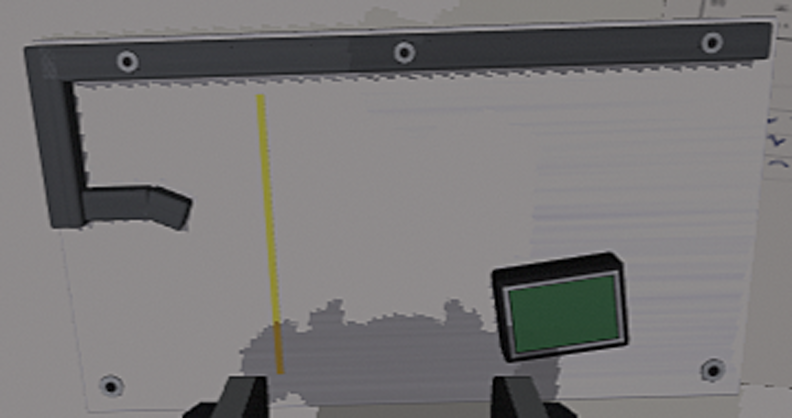

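```bash
python3 - <<'E'
from meas import *
im,c=load("w1"); g=cv2.GaussianBlur(im,(3,1),0).max(2).astype(int)
pts=[]
for u in list(range(215,320,2))+list(range(350,455,2)):
    # plate transitions
    ref=np.median(g[142:146,u]); 
    for v in range(145,162):
        if abs(g[v,u]-ref)>9: break
    pts.append((u,v-.5))
P=ray(c,pts,.020)[:,:2]
def fit(P):
    P=P.copy()
    for _ in range(4):
        vx,vy,x,y=cv2.fitLine(P.astype(np.float32),cv2.DIST_HUBER,0,1e-4,1e-4).ravel(); d=(P-[x,y])@[-vy,vx]; P=P[abs(d)<.0012]
    v=np.array([vx,vy]); v*=np.sign(v[1]); return np.array([x,y]),v,d.std(),len(P)
p,v,s,n=fit(P); yaw=np.degrees(np.arctan2(-v[0],v[1])); print("rail",p,v,yaw,s,n)
# stop foot, z=.008
S=[]
for r in range(170,202,2):
    for u in range(180,205):
        if g[r,u]>75 : break
    S.append((u-.5,r))
print(S[::4]); PS=ray(c,S,.008)[:,:2]; ps,vs,ss,ns=fit(PS); print("stop",ps,vs,np.degrees(np.arctan2(vs[1],vs[0])),ss)
# stop top edge at z=.02
S2=[]
for r in range(170,202,2):
    for u in range(178,192):
        if g[r,u]<54 : break
    S2.append((u-.5,r))
PS2=ray(c,S2,.020)[:,:2]
# line
hsv=cv2.cvtColor(im,cv2.COLOR_BGR2HSV); m=cv2.inRange(hsv,(20,90,60),(35,255,255)); ys,xs=np.nonzero(m); k=(xs>255)&(xs<290)&(ys<290); PL=ray(c,np.c_[xs[k],ys[k]],.008)[:,:2]
ex=np.array([v[1],-v[0]]); ey=v
# jig origin from rail x and line y
pl=PL.mean(0)
O=p@ex*ex-0.055*ex+ (pl@ey-0.055)*ey
J=lambda Q:(np.atleast_2d(Q)-O)@np.c_[ex,ey]
print("O",O,"yaw",yaw); print("stop foot y:",J(PS)[:,1].mean(),"top",J(PS2)[:,1].mean(),"expect .125"); print("line x range",J(PL)[:,0].min(),J(PL)[:,0].max(), J(PL)[:,1].std())
cen=[(200,295),(474,288),(208,148),(334,144),(474,139)]
print("bolts near",J(ray(c,cen[:2],.008)[:,:2]),"rail",J(ray(c,cen[2:],.02)[:,:2]))
m,k=filt(im,c); fc,d,fy=rectw(c,k,.024); print("filter",J(fc),fy-yaw)
ctop=dict(np.load("pics/top0.npz")) if 0 else viewer.calibration("top")
np.savez("jig.npz",O=O,ex=ex,ey=ey,yaw=yaw)
E
```

```text
rail [ 0.59341383 -0.0860511 ] [-0.2613323  0.9652489] 15.149128 0.00025655245973624203 106
[(184.5, 170), (185.5, 178), (186.5, 186), (187.5, 194)]
stop [0.53574973 0.02933172] [0.9670571 0.2545596] 14.747491 0.00033637328275154077
O [ 0.54010865 -0.09962476] yaw 15.149128
stop foot y: 0.12561421445486823 top 0.12594693665166096 expect .125
line x range -0.06934745185176802 0.04592797422259507 0.0007780424883021587
bolts near [[-0.07336868  0.12732467]
 [-0.07353712 -0.12801466]] rail [[ 0.06004718  0.09988949]
 [ 0.06007047 -0.00069601]
 [ 0.06052081 -0.11134108]]
filter [[-0.04056239 -0.06039033]] 7.6143417
```

```bash
cat > go.py <<'E'
import sys
from h import *
j=np.load("jig.npz"); O,ex,ey,yaw=j["O"],j["ex"],j["ey"],float(j["yaw"])
def go(jx,jy,z,yr):
    o,R=st(); d=o["tcp_pos"][:2]-O
    ty=np.degrees(np.arctan2(R[1,0],R[0,0]))
    print("jig pos mm",(d@ex*1e3).round(2),(d@ey*1e3).round(2),"z",(o["tcp_pos"][2]*1e3).round(1),"tool yaw rel jig",round(ty-yaw,2),"F jig",np.round([o["contact_force"][:2]@ex,o["contact_force"][:2]@ey],1))
    t=O+ex*jx/1e3+ey*jy/1e3; D=np.r_[t,z/1e3]-o["tcp_pos"]
    a=np.radians(yaw+yr); Rt=np.array([[np.cos(a),np.sin(a),0],[np.sin(a),-np.cos(a),0],[0,0,-1.]])
    print("tool shift m",(R.T@D).round(4),"dr deg",np.degrees(Ro.from_matrix(R.T@Rt).as_rotvec()).round(2))
if len(sys.argv)>1: go(*map(float,sys.argv[1:]))
E
python3 go.py -78 -60 60 0
```

```text
t 1.65 tcp [ 0.5345 -0.0932  0.1781] F [ 0.1 -0.4 -0. ] w 0.0427
[[ 0.974  0.229 -0.004]
 [ 0.229 -0.974  0.002]
 [-0.004 -0.003 -1.   ]]
jig pos mm -3.74 7.66 z 178.1 tool yaw rel jig -1.93 F jig [-0.1 -0.4]
tool shift m [-0.0715  0.0705  0.1181] dr deg [-0.18  0.2  -1.93]
```

Emit:
drive_tool(commands=[{"linear": [-0.036, 0.035, 0.02], "dr": [-0.1, 0.1, -1], "jaw": 0.8}, {"linear": [-0.036, 0.035, 0.02], "dr": [-0.1, 0.1, -1], "jaw": 0.8}, {"linear": [0, 0, 0.04], "dr": [0, 0, 0], "jaw": 0.8}, {"linear": [0, 0, 0.03], "dr": [0, 0, 0], "jaw": 0.8}, {"linear": [0, 0, 0], "dr": [0, 0, 0], "jaw": 0.8}])

```text
clock: 2.28
tcp_pos: [0.4771, -0.1882, 0.0678]
orientation: [3.11, 0.405, 0.003]
contact_force: [-0.1, -0.1, 0.1]
grip_width: 0.0172
```

```bash
python3 go.py -78 -60 13 0; python3 - <<'E'
from h import *
im,c=snap("wrist","w2")
E
```

```text
t 2.27 tcp [ 0.4771 -0.1882  0.0678] F [-0.1 -0.1  0.1] w 0.0172
[[ 0.967  0.256  0.002]
 [ 0.256 -0.967 -0.005]
 [ 0.001  0.005 -1.   ]]
jig pos mm -83.99 -69.06 z 67.8 tool yaw rel jig -0.31 F jig [-0.1 -0.1]
tool shift m [ 0.0059 -0.0094  0.0547] dr deg [ 0.31 -0.05 -0.31]
```

View pics/w2.png

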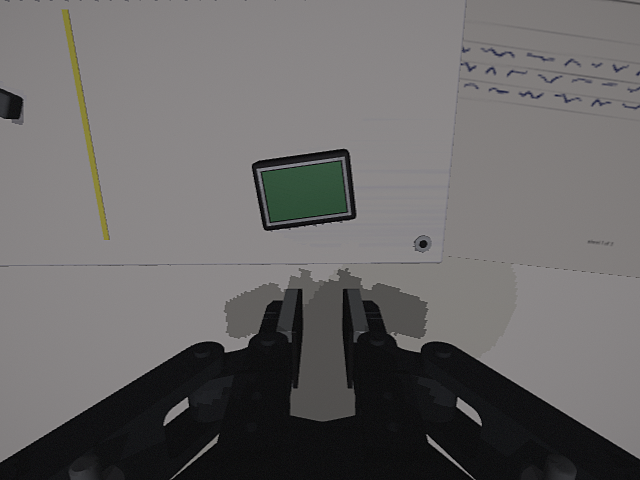

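Closer wrist view: filter at (305,190), fingers correctly straddling its centre with tips near (295,290)/(350,290), lower-right bolt (423,243), line (66,10)–(107,240).

```bash
python3 - <<'E'
from meas import *
j=np.load("jig.npz"); O,ex,ey,yaw=j["O"],j["ex"],j["ey"],float(j["yaw"]); J=lambda Q:(np.atleast_2d(Q)-O)@np.c_[ex,ey]*1e3
im,c=load("w2")
m,k=filt(im,c); fc,d,fy=rectw(c,k,.024); print("filter",J(fc),fy-yaw,d)
print("bolt",J(ray(c,(423,243),.008)[:,:2]),"line",J(ray(c,[(68,12),(107,240)],.008)[:,:2]))
print("tcp",proj(c,monitor.get_obs()["tcp_pos"]))
E
```

```text
filter [[-40.3504012  -59.93663358]] 7.547905 [26.08929443359375, 40.39897537231445]
bolt [[ -73.14466532 -127.61262801]] line [[ 45.46486882  54.08470423]
 [-70.23312739  55.13522578]]
tcp [[324.17707969 307.38352032]]
```

Emit:
drive_tool(commands=[{"linear": [0.006, -0.009, 0.03], "dr": [0.3, 0, -0.3], "jaw": 0.8}, {"linear": [0, 0, 0.015], "dr": [0, 0, 0], "jaw": 0.8}, {"linear": [0, 0, 0], "dr": [0, 0, 0], "jaw": 0.8}])

```text
clock: 2.7
tcp_pos: [0.485, -0.1806, 0.0275]
orientation: [3.109, 0.411, 0.015]
contact_force: [-0.8, -0.2, 0.3]
grip_width: 0.0169
```

```bash
python3 go.py -78 -60 13 0
```

```text
t 2.7 tcp [ 0.485  -0.1806  0.0275] F [-0.8 -0.2  0.3] w 0.0169
[[ 0.966  0.26   0.01 ]
 [ 0.26  -0.966 -0.004]
 [ 0.009  0.006 -1.   ]]
jig pos mm -74.39 -63.8 z 27.5 tool yaw rel jig -0.08 F jig [-0.8  0. ]
tool shift m [-0.0037 -0.0039  0.0144] dr deg [ 0.36 -0.51 -0.08]
```

Emit:
drive_tool(commands=[{"linear": [-0.004, -0.003, 0.002], "dr": [0.3, -0.5, 0], "jaw": 0.8}, {"linear": [0, 0, 0.007], "dr": [0, 0, 0], "jaw": 0.8}, {"linear": [0, 0, 0.003], "dr": [0, 0, 0], "jaw": 0.8}, {"linear": [0, 0, 0], "dr": [0, 0, 0], "jaw": 0.8}])

```text
clock: 3.2
tcp_pos: [0.4815, -0.1799, 0.0172]
orientation: [3.112, 0.41, 0.005]
contact_force: [0.2, -0.8, 0.1]
grip_width: 0.0166
```

```bash
python3 go.py -65 -60 13 0
```

```text
t 3.2 tcp [ 0.4815 -0.1799  0.0172] F [ 0.2 -0.8  0.1] w 0.0166
[[ 0.966  0.259  0.003]
 [ 0.259 -0.966 -0.002]
 [ 0.003  0.003 -1.   ]]
jig pos mm -77.58 -62.18 z 17.2 tool yaw rel jig -0.13 F jig [-0.  -0.9]
tool shift m [ 0.0126 -0.0022  0.0042] dr deg [ 0.18 -0.15 -0.13]
```

Emit:
drive_tool(commands=[{"linear": [0.002, -0.002, 0.004], "dr": [0, 0, 0], "jaw": 0.8}, {"linear": [0.005, 0, 0], "dr": [0, 0, 0], "jaw": 0.8}, {"linear": [0.005, 0, 0], "dr": [0, 0, 0], "jaw": 0.8}, {"linear": [0.005, 0, 0], "dr": [0, 0, 0], "jaw": 0.8}, {"linear": [0.005, 0, 0], "dr": [0, 0, 0], "jaw": 0.8}, {"linear": [0.005, 0, 0], "dr": [0, 0, 0], "jaw": 0.8}, {"linear": [0, 0, 0], "dr": [0, 0, 0], "jaw": 0.8}])

```text
clock: 4.08
tcp_pos: [0.5095, -0.1701, 0.0131]
orientation: [3.112, 0.411, 0.006]
contact_force: [-0.8, -0.5, -0.9]
grip_width: 0.0172
```

```bash
cat > look.py <<'E'
import sys
from meas import *
from go import *
j=np.load("jig.npz"); O,ex,ey,yaw=j["O"],j["ex"],j["ey"],float(j["yaw"]); J=lambda Q:(np.atleast_2d(Q)-O)@np.c_[ex,ey]*1e3
im,c=snap("wrist",sys.argv[1] if len(sys.argv)==2 else sys.argv[-1])
m,k=filt(im,c); fc,d,fy=rectw(c,k,.024); print("filter",J(fc).round(1),"yaw",round(float(fy-yaw),2),np.round(d,1))
E
sed -i 's/^if len(sys.argv)>1: /if __name__=="__main__": /' go.py
python3 go.py -20 -60 13 0; python3 look.py w3
```

```text
t 4.08 tcp [ 0.5095 -0.1701  0.0131] F [-0.8 -0.5 -0.9] w 0.0172
[[ 0.966  0.26   0.004]
 [ 0.26  -0.966 -0.002]
 [ 0.003  0.003 -1.   ]]
jig pos mm -47.96 -60.0 z 13.1 tool yaw rel jig -0.1 F jig [-0.9 -0.3]
tool shift m [ 0.028  -0.0001  0.0002] dr deg [ 0.19 -0.18 -0.1 ]
filter [[-18.6 -62.2]] yaw -0.1 [25.7 40.4]
```

View pics/w3.png

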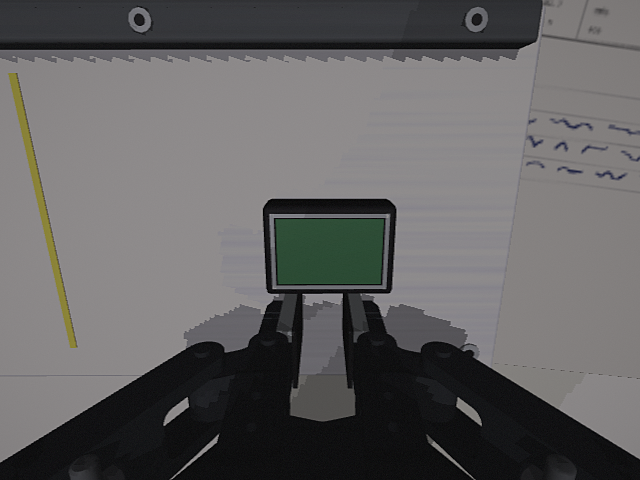

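The filter now sits squarely against both fingertips at (330,250), aligned with the rail. Continuing.

Emit:
drive_tool(commands=[{"linear": [0.006, 0, 0], "dr": [0, 0, 0], "jaw": 0.8}, {"linear": [0.006, 0, 0], "dr": [0, 0, 0], "jaw": 0.8}, {"linear": [0.006, 0, 0], "dr": [0, 0, 0], "jaw": 0.8}, {"linear": [0.006, 0, 0], "dr": [0.2, -0.2, 0], "jaw": 0.8}, {"linear": [0.006, 0, 0], "dr": [0, 0, 0], "jaw": 0.8}, {"linear": [0.006, 0, 0], "dr": [0, 0, 0], "jaw": 0.8}, {"linear": [0.006, 0, 0], "dr": [0, 0, 0], "jaw": 0.8}, {"linear": [0.002, 0, 0], "dr": [0, 0, 0], "jaw": 0.8}])

```text
clock: 5.12
tcp_pos: [0.5542, -0.1582, 0.013]
orientation: [-3.114, -0.41, 0.003]
contact_force: [-1.1, 0.1, 0.5]
grip_width: 0.0171
```

```bash
python3 go.py 7.6 -60 13 0; python3 look.py w4
```

```text
t 5.12 tcp [ 0.5542 -0.1582  0.013 ] F [-1.1  0.1  0.5] w 0.0171
[[ 0.966  0.259 -0.002]
 [ 0.259 -0.966  0.   ]
 [-0.002 -0.001 -1.   ]]
jig pos mm -1.68 -60.19 z 13.0 tool yaw rel jig -0.13 F jig [-1.   0.3]
tool shift m [ 0.0093 -0.0002  0.    ] dr deg [-0.04  0.09 -0.13]
filter [[ 27.4 -62.3]] yaw -0.06 [25.7 40.5]
```

Emit:
drive_tool(commands=[{"linear": [0.004, 0, 0], "dr": [0, 0, 0], "jaw": 0.8}, {"linear": [0.003, 0, 0], "dr": [0, 0, 0], "jaw": 0.8}, {"linear": [0.002, 0, 0], "dr": [0, 0, 0], "jaw": 0.8}, {"linear": [0.001, 0, 0], "dr": [0, 0, 0], "jaw": 0.8}])

```text
clock: 5.68
tcp_pos: [0.5624, -0.1561, 0.0127]
orientation: [-3.114, -0.409, 0.009]
contact_force: [-4.6, -0.5, 3.0]
grip_width: 0.017
```

```bash
python3 go.py 8 -60 13 0; python3 look.py w5
```

```text
t 5.67 tcp [ 0.5624 -0.1561  0.0127] F [-4.6 -0.5  3. ] w 0.017
[[ 0.966  0.258 -0.006]
 [ 0.258 -0.966 -0.   ]
 [-0.006 -0.001 -1.   ]]
jig pos mm 6.76 -60.29 z 12.7 tool yaw rel jig -0.17 F jig [-4.5  0.8]
tool shift m [ 0.0012 -0.0003 -0.0003] dr deg [-0.07  0.32 -0.17]
filter [[ 35.6 -62.3]] yaw -0.1 [25.7 40.4]
```

View pics/w5.png

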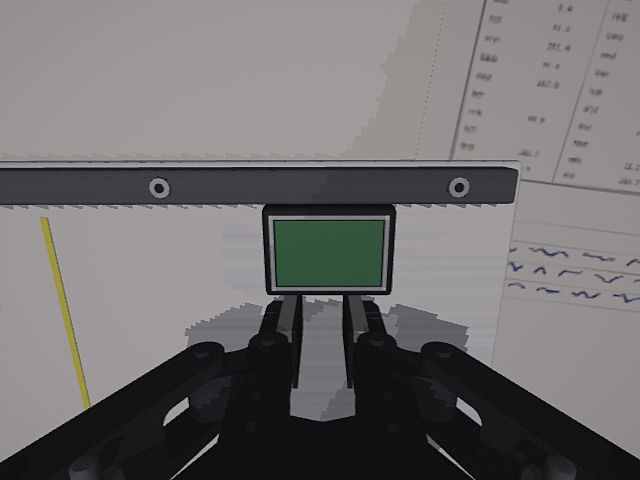

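Emit:
drive_tool(commands=[{"linear": [0.002, 0, 0], "dr": [0, 0, 0], "jaw": 0.8}, {"linear": [0.002, 0, 0], "dr": [0, 0, 0], "jaw": 0.8}])

```text
clock: 5.98
tcp_pos: [0.5624, -0.156, 0.0121]
orientation: [-3.114, -0.407, 0.021]
contact_force: [-6.8, -0.4, 5.2]
grip_width: 0.0173
```

```bash
python3 go.py 0 -60 13 0; python3 look.py w6
```

```text
t 5.97 tcp [ 0.5624 -0.156   0.0121] F [-6.8 -0.4  5.2] w 0.0173
[[ 0.966  0.257 -0.013]
 [ 0.257 -0.966 -0.001]
 [-0.013 -0.002 -1.   ]]
jig pos mm 6.73 -60.25 z 12.1 tool yaw rel jig -0.24 F jig [-6.7  1.4]
tool shift m [-0.0067 -0.0002 -0.0008] dr deg [-0.14  0.74 -0.24]
filter [[ 35.7 -62.3]] yaw -0.15 [26.1 40.4]
```

Force rises with no further motion, so the long side is flush with the rail well short of the line. Backing off, lifting and turning 90° to push from the rear end.

Emit:
drive_tool(commands=[{"linear": [-0.01, 0, 0], "dr": [0, 0.5, 0], "jaw": 0.8}, {"linear": [-0.015, 0, -0.005], "dr": [0, 0, 0], "jaw": 0.9}, {"linear": [0, 0, -0.03], "dr": [0, 0, 0], "jaw": 0.9}, {"linear": [0, 0.01, -0.015], "dr": [0, 0, -10], "jaw": 0.9}, {"linear": [0, 0, 0], "dr": [0, 0, -10], "jaw": 0.9}, {"linear": [0, 0, 0], "dr": [0, 0, -10], "jaw": 0.9}, {"linear": [0, 0, 0], "dr": [0, 0, -10], "jaw": 0.9}, {"linear": [0, 0, 0], "dr": [0, 0, -10], "jaw": 0.9}])

```text
clock: 7.02
tcp_pos: [0.5384, -0.1744, 0.0668]
orientation: [2.626, 1.719, 0.005]
contact_force: [-0.3, 0.3, 0.1]
grip_width: 0.0088
```

```bash
python3 go.py 33 -108 60 90; python3 -c "
from h import *
print(monitor.get_obs()['joints'].round(2))"
```

```text
t 7.03 tcp [ 0.5384 -0.1744  0.0668] F [-0.3  0.3  0.1] w 0.0088
[[ 0.4    0.916  0.005]
 [ 0.916 -0.4   -0.001]
 [ 0.001  0.005 -1.   ]]
jig pos mm -21.22 -71.75 z 66.8 tool yaw rel jig 51.27 F jig [-0.2  0.4]
tool shift m [0.0056 0.0649 0.0071] dr deg [ 2.700e-01  3.000e-02 -3.873e+01]
[ 0.52  0.54 -0.41  1.93  0.32  0.73 -0.49]
```

Emit:
drive_tool(commands=[{"linear": [0, 0, 0], "dr": [0, 0, -10], "jaw": 0.9}, {"linear": [0, 0, 0], "dr": [0, 0, -10], "jaw": 0.9}, {"linear": [0, 0, 0], "dr": [0, 0, -10], "jaw": 0.9}, {"linear": [0, 0, 0], "dr": [0, 0, -7], "jaw": 0.9}, {"linear": [0, 0, 0], "dr": [0, 0, 0], "jaw": 0.9}])

```text
clock: 7.65
tcp_pos: [0.5364, -0.1763, 0.0689]
orientation: [1.916, 2.478, 0.006]
contact_force: [-0.6, 0.2, 0.1]
grip_width: 0.0087
```

```bash
python3 go.py 33 -108 50 90; python3 look.py w7
```

```text
t 7.65 tcp [ 0.5364 -0.1763  0.0689] F [-0.6  0.2  0.1] w 0.0087
[[-0.251  0.968  0.01 ]
 [ 0.968  0.251 -0.003]
 [-0.005  0.009 -1.   ]]
jig pos mm -23.64 -73.02 z 68.9 tool yaw rel jig 89.41 F jig [-0.5  0.3]
tool shift m [-0.0343  0.0568  0.0196] dr deg [ 0.49  0.28 -0.58]
filter [[ 36.3 -62.5]] yaw -0.27 [26.2 40.1]
```

View pics/w7.png

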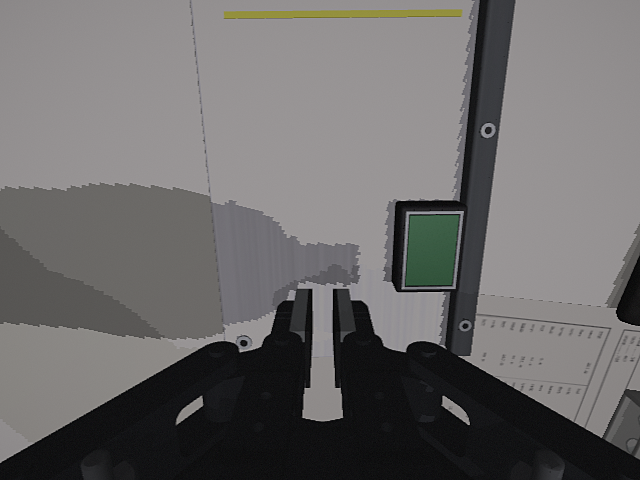

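The filter stayed flush on the rail at (430,245), with the fingers to its left and now turned to point along the rail. Moving behind its rear end.

Emit:
drive_tool(commands=[{"linear": [-0.03, 0.02, 0], "dr": [0.4, 0.3, -0.5], "jaw": 0.9}, {"linear": [-0.004, 0.02, 0.005], "dr": [0, 0, 0], "jaw": 0.9}, {"linear": [0, 0.014, 0.01], "dr": [0, 0, 0], "jaw": 0.9}, {"linear": [0, 0, 0], "dr": [0, 0, 0], "jaw": 0.9}])

```text
clock: 8.2
tcp_pos: [0.5976, -0.1961, 0.0541]
orientation: [1.922, 2.484, 0.001]
contact_force: [0.1, 0.0, -0.1]
grip_width: 0.0084
```

```bash
python3 go.py 33 -106 13 90
```

```text
t 8.2 tcp [ 0.5976 -0.1961  0.0541] F [ 0.1  0.  -0.1] w 0.0084
[[-0.251  0.968  0.001]
 [ 0.968  0.251 -0.   ]
 [-0.001  0.001 -1.   ]]
jig pos mm 30.33 -108.11 z 54.1 tool yaw rel jig 89.39 F jig [0.1 0. ]
tool shift m [0.0022 0.0026 0.0411] dr deg [ 0.07  0.05 -0.61]
```

Emit:
drive_tool(commands=[{"linear": [0.001, 0.002, 0.02], "dr": [0, 0, -0.6], "jaw": 0.9}, {"linear": [0, 0, 0.013], "dr": [0, 0, 0], "jaw": 0.9}, {"linear": [0, 0, 0.004], "dr": [0, 0, 0], "jaw": 0.9}, {"linear": [0, 0, 0], "dr": [0, 0, 0], "jaw": 0.9}])

```text
clock: 8.7
tcp_pos: [0.5968, -0.1941, 0.0135]
orientation: [-1.908, -2.494, 0.003]
contact_force: [-0.1, 0.4, 0.4]
grip_width: 0.0086
```

```bash
python3 go.py 33 -100 13 90; python3 look.py w8
```

```text
t 8.7 tcp [ 0.5968 -0.1941  0.0135] F [-0.1  0.4  0.4] w 0.0086
[[-0.262  0.965 -0.002]
 [ 0.965  0.262 -0.   ]
 [ 0.    -0.002 -1.   ]]
jig pos mm 29.98 -106.03 z 13.5 tool yaw rel jig 90.02 F jig [0.  0.4]
tool shift m [0.006  0.003  0.0005] dr deg [-0.12 -0.01  0.02]
filter [[ 36.  -62.4]] yaw 0.03 [26.4 39.9]
```

View pics/w8.png

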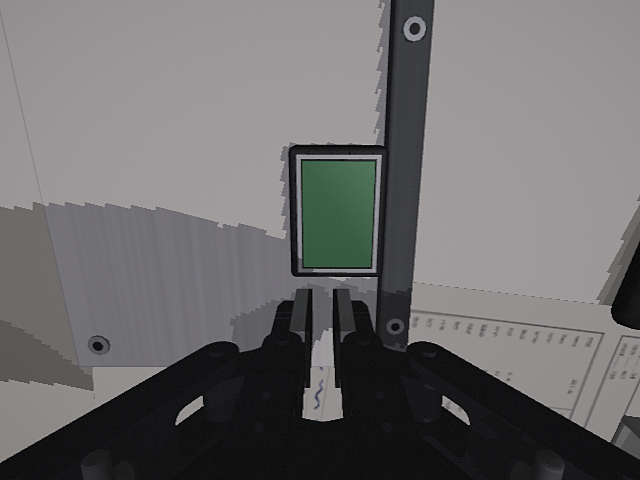

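Filter is flush at (337,210); the fingers are right behind its rear end, clear of the rail (x 382+ px). Starting the push.

Emit:
drive_tool(commands=[{"linear": [0.002, 0.003, 0], "dr": [0, 0, 0], "jaw": 0.9}, {"linear": [0.004, 0, 0], "dr": [0, 0, 0], "jaw": 0.9}, {"linear": [0.004, 0, 0], "dr": [0, 0, 0], "jaw": 0.9}, {"linear": [0.005, 0.0003, 0], "dr": [0, 0, 0], "jaw": 0.9}, {"linear": [0.005, 0.0003, 0], "dr": [0, 0, 0], "jaw": 0.9}, {"linear": [0.005, 0.0003, 0], "dr": [0, 0, 0], "jaw": 0.9}, {"linear": [0.003, 0.0003, 0], "dr": [0, 0, 0], "jaw": 0.9}])

```text
clock: 9.62
tcp_pos: [0.5939, -0.1649, 0.0152]
orientation: [1.909, 2.494, -0.002]
contact_force: [-0.2, 0.1, 0.2]
grip_width: 0.0088
```

```bash
python3 go.py 33 63 13 90; python3 look.py w9
```

```text
t 9.62 tcp [ 0.5939 -0.1649  0.0152] F [-0.2  0.1  0.2] w 0.0088
[[-0.261  0.965 -0.   ]
 [ 0.965  0.261 -0.002]
 [-0.002 -0.001 -1.   ]]
jig pos mm 34.89 -77.07 z 15.2 tool yaw rel jig 89.99 F jig [-0.2  0.1]
tool shift m [ 0.1401 -0.0019  0.0019] dr deg [-0.03  0.1  -0.01]
filter [[ 36.  -40.8]] yaw 0.04 [26.4 39.9]
```

View pics/w9.png

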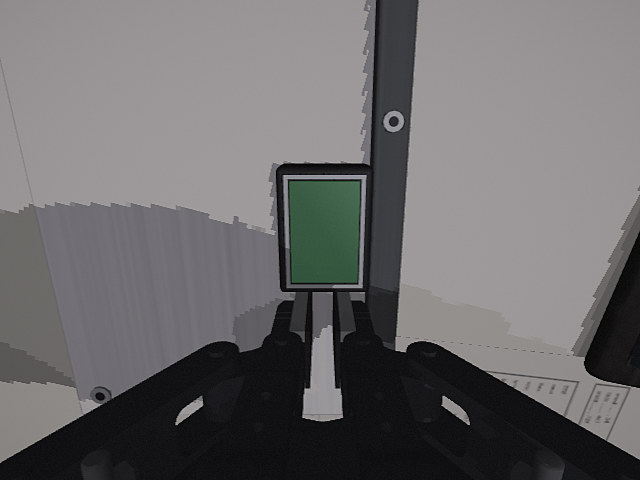

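Emit:
drive_tool(commands=[{"linear": [0.005, 0, 0.001], "dr": [0, 0, 0], "jaw": 0.9}, {"linear": [0.006, 0, 0.001], "dr": [0, 0, 0], "jaw": 0.9}, {"linear": [0.006, 0, 0], "dr": [0, 0, 0], "jaw": 0.9}, {"linear": [0.006, 0, 0], "dr": [0, 0, 0], "jaw": 0.9}, {"linear": [0.006, 0, 0], "dr": [0, 0, 0], "jaw": 0.9}, {"linear": [0.006, 0, 0], "dr": [0, 0, 0], "jaw": 0.9}, {"linear": [0.006, 0, 0], "dr": [0, 0, 0], "jaw": 0.9}, {"linear": [0.004, 0, 0], "dr": [0, 0, 0], "jaw": 0.9}])

```text
clock: 10.68
tcp_pos: [0.5818, -0.1179, 0.0132]
orientation: [1.908, 2.494, -0.001]
contact_force: [0.3, -0.5, 0.7]
grip_width: 0.0086
```

```bash
python3 go.py 35 63 13 90; python3 look.py w10
```

```text
t 10.68 tcp [ 0.5818 -0.1179  0.0132] F [ 0.3 -0.5  0.7] w 0.0086
[[-0.261  0.965  0.001]
 [ 0.965  0.261 -0.002]
 [-0.002  0.    -1.   ]]
jig pos mm 35.44 -28.57 z 13.2 tool yaw rel jig 90.01 F jig [ 0.2 -0.5]
tool shift m [ 0.0916 -0.0004  0.    ] dr deg [0.02 0.1  0.01]
filter [[36.   7.7]] yaw 0.04 [26.4 39.8]
```

View pics/w10.png

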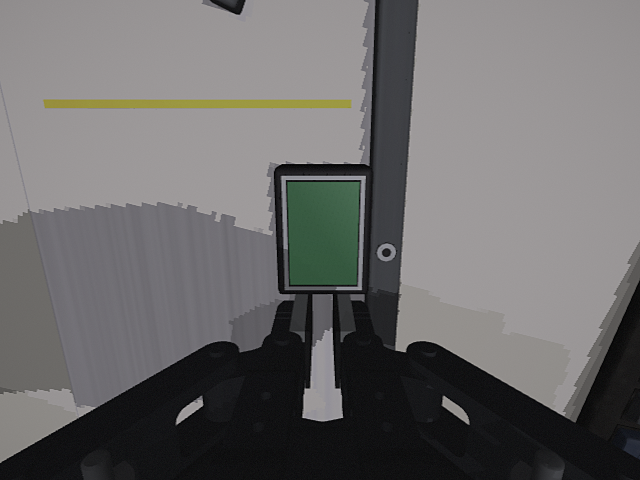

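Filter at (322,230) is flush with the rail, its front end still before the line (row 104). Continuing.

Emit:
drive_tool(commands=[{"linear": [0.005, 0, 0], "dr": [0, 0, 0], "jaw": 0.9}, {"linear": [0.006, 0, 0], "dr": [0, 0, 0], "jaw": 0.9}, {"linear": [0.006, 0, 0], "dr": [0, 0, 0], "jaw": 0.9}, {"linear": [0.006, 0, 0], "dr": [0, 0, 0], "jaw": 0.9}, {"linear": [0.006, 0, 0], "dr": [0, 0, 0], "jaw": 0.9}, {"linear": [0.006, 0, 0], "dr": [0, 0, 0], "jaw": 0.9}, {"linear": [0.006, 0, 0], "dr": [0, 0, 0], "jaw": 0.9}, {"linear": [0.004, 0, 0], "dr": [0, 0, 0], "jaw": 0.9}])

```text
clock: 11.72
tcp_pos: [0.5691, -0.0711, 0.0131]
orientation: [1.908, 2.494, -0.001]
contact_force: [-0.0, -0.5, 0.2]
grip_width: 0.0081
```

```bash
python3 go.py 35.5 63 13 90; python3 look.py w11
```

```text
t 11.72 tcp [ 0.5691 -0.0711  0.0131] F [-0.  -0.5  0.2] w 0.0081
[[-0.262  0.965  0.001]
 [ 0.965  0.262 -0.001]
 [-0.001  0.    -1.   ]]
jig pos mm 35.47 19.98 z 13.1 tool yaw rel jig 90.02 F jig [-0.2 -0.5]
tool shift m [0.043  0.     0.0001] dr deg [0.03 0.08 0.02]
filter [[36.  56.2]] yaw 0.05 [26.4 39.8]
```

View pics/w11.png

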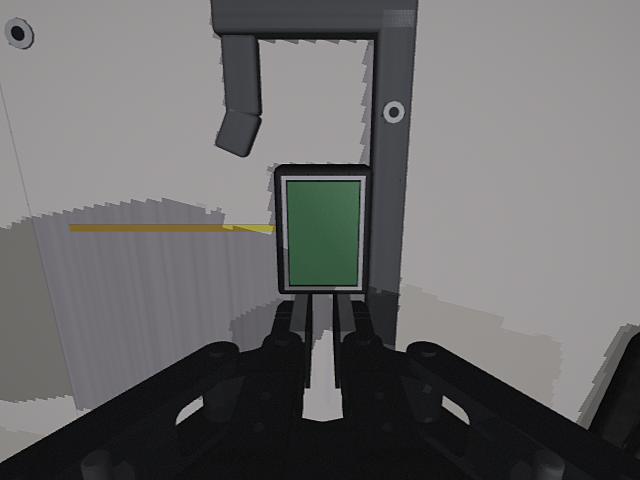

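Emit:
drive_tool(commands=[{"linear": [0.005, 0, 0], "dr": [0, 0, 0], "jaw": 0.9}, {"linear": [0.006, 0, 0], "dr": [0, 0, 0], "jaw": 0.9}, {"linear": [0.006, 0, 0], "dr": [0, 0, 0], "jaw": 0.9}, {"linear": [0.006, 0, 0], "dr": [0, 0, 0], "jaw": 0.9}, {"linear": [0.005, 0, 0], "dr": [0, 0, 0], "jaw": 0.9}, {"linear": [0.004, 0, 0], "dr": [0, 0, 0], "jaw": 0.9}, {"linear": [0.003, 0, 0], "dr": [0, 0, 0], "jaw": 0.9}])

```text
clock: 12.65
tcp_pos: [0.5593, -0.0345, 0.0131]
orientation: [1.908, 2.495, -0.0]
contact_force: [0.5, -0.6, 1.0]
grip_width: 0.0087
```

```bash
python3 go.py 35.5 63.7 13 90; python3 look.py w12
```

```text
t 12.65 tcp [ 0.5593 -0.0345  0.0131] F [ 0.5 -0.6  1. ] w 0.0087
[[-0.262  0.965  0.001]
 [ 0.965  0.262 -0.001]
 [-0.001  0.001 -1.   ]]
jig pos mm 35.5 57.85 z 13.1 tool yaw rel jig 90.04 F jig [ 0.3 -0.7]
tool shift m [ 0.0058 -0.      0.0001] dr deg [0.03 0.06 0.04]
filter [[36.  94.1]] yaw 0.06 [26.4 39.8]
```

View pics/w12.png

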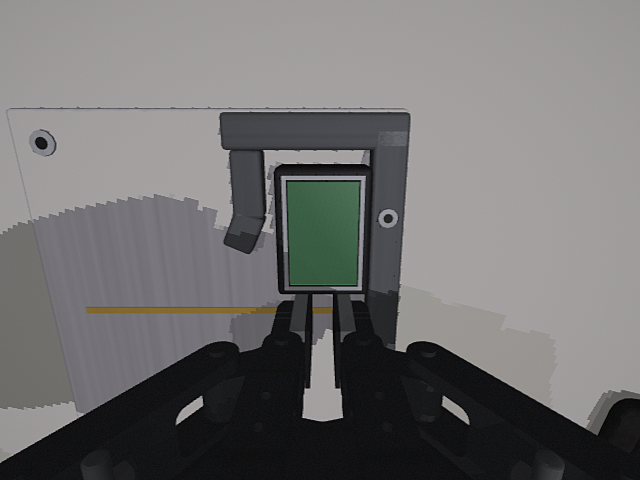

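The filter (322,230) is inside the mouth, flush with the rail, and a few millimetres from the stop (row 150). Pushing slowly home.

Emit:
drive_tool(commands=[{"linear": [0.003, 0, 0], "dr": [0, 0, 0], "jaw": 0.9}, {"linear": [0.003, 0, 0], "dr": [0, 0, 0], "jaw": 0.9}, {"linear": [0.002, 0, 0], "dr": [0, 0, 0], "jaw": 0.9}, {"linear": [0.002, 0, 0], "dr": [0, 0, 0], "jaw": 0.9}])

```text
clock: 13.2
tcp_pos: [0.5577, -0.0291, 0.0133]
orientation: [1.909, 2.488, -0.006]
contact_force: [0.8, -5.2, -0.1]
grip_width: 0.0087
```

```bash
python3 go.py 35.5 63.7 13 90; python3 look.py w13
```

```text
t 13.2 tcp [ 0.5577 -0.0291  0.0133] F [ 0.8 -5.2 -0.1] w 0.0087
[[-0.259  0.966  0.002]
 [ 0.966  0.259 -0.006]
 [-0.007  0.    -1.   ]]
jig pos mm 35.4 63.52 z 13.3 tool yaw rel jig 89.84 F jig [-0.6 -5.3]
tool shift m [0.0002 0.0001 0.0003] dr deg [ 0.03  0.39 -0.16]
filter [[36.  99.8]] yaw -0.04 [26.4 39.9]
```

Emit:
drive_tool(commands=[{"linear": [0.003, 0, 0], "dr": [0, 0.3, 0], "jaw": 0.9}, {"linear": [0.003, 0, 0], "dr": [0, 0, 0], "jaw": 0.9}])

```text
clock: 13.5
tcp_pos: [0.5575, -0.029, 0.0136]
orientation: [1.914, 2.483, -0.007]
contact_force: [1.9, -6.7, 0.3]
grip_width: 0.0084
```

```bash
python3 go.py 35.5 63.7 13 90; python3 look.py w14
```

```text
t 13.5 tcp [ 0.5575 -0.029   0.0136] F [ 1.9 -6.7  0.3] w 0.0084
[[-0.254  0.967  0.003]
 [ 0.967  0.254 -0.008]
 [-0.008  0.    -1.   ]]
jig pos mm 35.28 63.6 z 13.6 tool yaw rel jig 89.59 F jig [ 0.1 -7. ]
tool shift m [0.0001 0.0002 0.0006] dr deg [ 0.03  0.47 -0.41]
filter [[35.9 99.8]] yaw -0.14 [26.4 40. ]
```

View pics/w14.png

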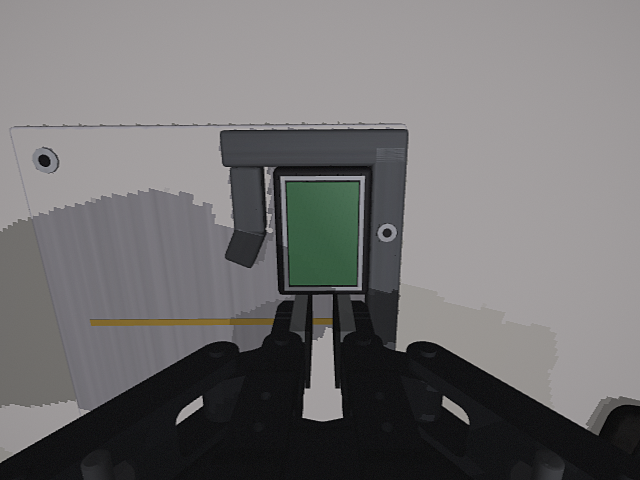

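Fully against the stop: force grew with no motion. Backing away and checking from above.

Emit:
drive_tool(commands=[{"linear": [-0.01, 0, 0], "dr": [0, 0, 0], "jaw": 0.9}, {"linear": [-0.015, 0, 0], "dr": [0, 0.4, -0.4], "jaw": 0.9}, {"linear": [0, 0, -0.03], "dr": [0, 0, 0], "jaw": 0.9}, {"linear": [0.01, 0, -0.03], "dr": [0, 0, 0], "jaw": 0.9}, {"linear": [0.02, 0, 0], "dr": [0, 0, 0], "jaw": 0.9}, {"linear": [0, 0, 0], "dr": [0, 0, 0], "jaw": 0.9}, {"linear": [0, 0, 0], "dr": [0, 0, 0], "jaw": 0.9}])

```text
clock: 14.42
tcp_pos: [0.5548, -0.0245, 0.0733]
orientation: [-1.908, -2.492, 0.001]
contact_force: [0.2, 0.1, 0.5]
grip_width: 0.0087
```

```bash
python3 go.py 35.5 63.7 80 90; python3 look.py w15; python3 - <<'E'
from h import *
im,c=load("w15"); p=proj(c,np.r_[np.load("jig.npz")["O"]+np.load("jig.npz")["ex"]*.036+np.load("jig.npz")["ey"]*.1,.024])[0].astype(int); print(p)
x,y=p; x0,y0=max(x-130,0),max(y-100,0); cv2.imwrite("pics/w15z.png",cv2.resize(im[y0:y0+195,x0:x0+260],None,fx=3,fy=3,interpolation=cv2.INTER_CUBIC))
E
```

```text
t 14.43 tcp [ 0.5548 -0.0245  0.0733] F [0.2 0.1 0.5] w 0.0087
[[-0.261  0.965 -0.003]
 [ 0.965  0.261  0.002]
 [ 0.002 -0.002 -1.   ]]
jig pos mm 33.8 68.68 z 73.3 tool yaw rel jig 89.96 F jig [0.2 0.1]
tool shift m [-0.005   0.0017 -0.0067] dr deg [-0.12 -0.13 -0.04]
filter [[36.  99.7]] yaw 0.04 [26.2 39.5]
[325 213]
```

View pics/w15z.png

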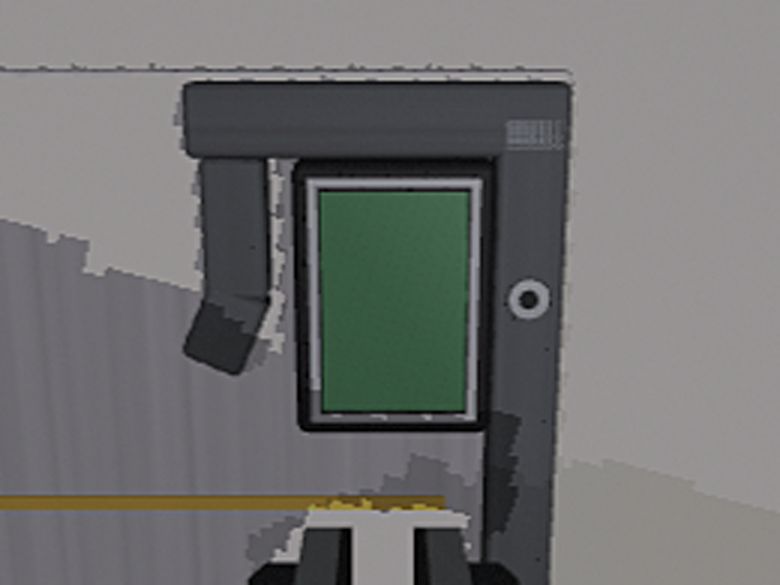

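Zoomed view: filter at (395,300) has no plate visible between it and the rail (x≈490) or the stop (y≈158). Raising the hand clear for a final check.

Emit:
drive_tool(commands=[{"linear": [-0.03, 0, -0.05], "dr": [0, 0, 0], "jaw": 0.9}, {"linear": [-0.04, 0, -0.04], "dr": [0, 0, 0], "jaw": 0.9}, {"linear": [0, 0, -0.02], "dr": [0, 0, 0], "jaw": 0.9}, {"linear": [0, 0, 0], "dr": [0, 0, 0], "jaw": 0.9}, {"linear": [0, 0, 0], "dr": [0, 0, 0], "jaw": 0.9}])

```text
clock: 15.1
tcp_pos: [0.5717, -0.096, 0.1808]
orientation: [-1.904, -2.485, 0.007]
contact_force: [-0.6, 0.1, -0.7]
grip_width: 0.0086
```

```bash
python3 go.py 35.5 63.7 80 90; python3 look.py w16; python3 - <<'E'
from h import *
im,c=snap("scene","s2")
a=cv2.imread("pics/scene0.png"); d=cv2.absdiff(a,im).max(2)
for n,(x,y) in dict(amber=(172,323),blue=(177,352),red=(436,180),slides=(391,161)).items(): print(n,d[y-18:y+18,x-18:x+18].max(), (d[y-18:y+18,x-18:x+18]>25).sum())
E
```

```text
t 15.1 tcp [ 0.5717 -0.096   0.1808] F [-0.6  0.1 -0.7] w 0.0086
[[-0.26   0.966 -0.011]
 [ 0.966  0.26   0.003]
 [ 0.006 -0.01  -1.   ]]
jig pos mm 31.4 -4.74 z 180.8 tool yaw rel jig 89.92 F jig [-0.6  0.2]
tool shift m [0.0678 0.005  0.1012] dr deg [-0.58 -0.35 -0.08]
filter [[36.  99.9]] yaw -0.21 [25.6 39.8]
amber 19 0
blue 25 0
red 16 0
slides 11 0
```

View pics/w16.png

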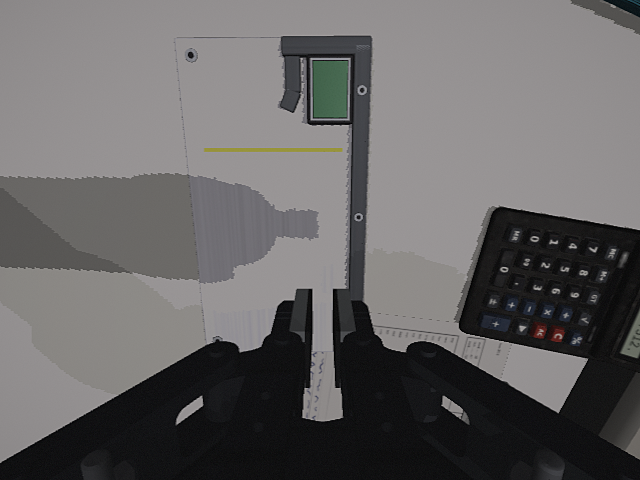

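View pics/s2.png

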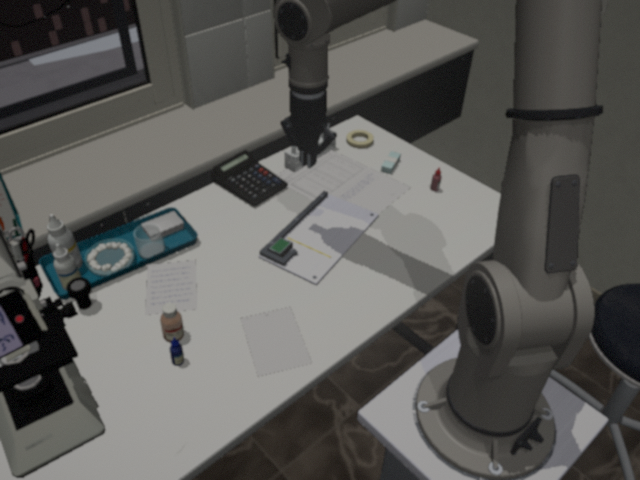

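The wrist view shows the filter seated in the corner at (330,90). In the scene view it sits in the pocket at (280,245), the bottles and slides haven't moved, and the hand is clear.

```bash
python3 -c "
from bench import job
print(job.hand_in())"
```

```text
the job is handed in; nothing more can be done
None
```

The filter is in the corner pocket, flush with the rail and the end stop, and the job is handed in at about 15 s on the robot's clock. I pushed it square against the rail with two fingertips, well before the yellow line. Then I turned the hand 90°, pushed it along the rail into the pocket and moved the hand clear.

- **Seating:** At the rail and again at the stop, pressing harder raised the force (to about 7 N) without moving the filter. The last zoomed view showed no gap at either face.
- **Final position:** The filter's centre measured jig x 36.0, y 99.9 mm, against a nominal 37, 100 mm. The 1 mm difference in x was the same from the moment the filter touched the rail, so I put it down to my measurement of the rail.
- **Angle:** It read +0.04° in the close view and −0.21° in the last, more distant view. I take that difference as measurement noise.
- **Surroundings:** The bottles and slides look unchanged in the before-and-after scene pictures, and the tool force was about zero at the end.

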